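# Turn a closed card box over, from lid-down to lid-up

### The job

The small card box has been put down upside down, on its green lid. Turn the closed box over, base and lid together, so that the green lid is on top, and stand it the right way up in the middle of the blue mat. The lid is only loosely fitted: do not let the box come open, drop or topple over on the way, and leave the pen pot, the tape roll and the stapler where they are.

Things in the scene. Friction and masses are not known exactly. Their poses are not given: they have to be found in the camera images.
- lid: Green lid: a rigid tray 60 mm (its x) by 70 mm (its y) outside, 24 mm tall, walls 3 mm, 60 g. Origin at the centre of its outer flat face; its z points from there through its open side: up at the start (lid underneath, open side up), straight down at the end. The closed box is a flush 60 x 70 x 48 mm block, seam 24 mm from the lid's flat face; on end it stands stably.
- base: Black base, a rigid block 60 mm (its x) by 70 mm (its y), 24 mm tall, 140 to 280 g, with a white neck 14 mm tall that fits inside the lid with 1 mm play. Origin at the centre of the seam plane; its z points from the neck to its outer flat face (grey patch): up at the start, down at the end. No catch: the upper piece lifts straight off, but a pinch of the 60 mm width across the seam holds both.
- mat: Blue desk mat, 190 x 190 mm, 3 mm thick, fixed to the table. Origin at the centre of its underside, on the table top (height 0); z up.
- pen_pot: Grey pen pot with three pens, 76 mm across, 90 mm tall, pens to 145 mm, loose. Origin at the centre of its underside. Leave alone.
- tape: Roll of amber tape lying flat, 90 mm across, 35 mm tall, loose. Origin at the centre of its underside. Leave alone.
- stapler: Red and black stapler, 130 mm long (its y), 34 mm wide, 46 mm tall, loose. Origin at the centre of its underside. Leave alone.
Not all that is in view belongs to the job. Of the things that look like the lid, the middle-sized one is meant.

How it is judged:
By the outcome, as a careful person would: the job done as asked, in the order asked, and still so for the second after the job is handed in, with the robot touching nothing.
It also fails if it takes over 66 s, if anything falls off the work surface, if the arm or the gripper's body presses on something with over 40 N, if the wrist force passes 120 N, or if a joint passes its speed limit or range.

### The arm

A 7-joint arm with a two-finger parallel gripper is mounted at the origin on the work surface. World frame = base frame: x ahead of the robot, y to its left, z up, the work surface at z = 0. Lengths are in m, angles in rad, forces in N, time in s.
With the tool pointing down it reaches from about 0.35 to 0.9 m from the base axis. Payload 8.1 kg.
Tool frame: the origin (TCP) lies at the centre of the arm's flange, where the gripper is bolted on; the fingertips stand 178 mm ahead of it and the grasp point (between the pads) lies 159 mm ahead of it; z points along the fingers, y is the line along which they close (so a half turn about z gives the same grasp; the last joint's range is limited). The gripper opens to 92 mm and grips with 3 to 60 N. Pads are 19 mm wide; open, the fingers measure 130 mm over their backs; the gripper's body (75 mm by 190 mm) begins 47 mm behind the grasp point.
Start: joints at [1.165, 0.434, 0.025, 1.573, -0.012, 1.134, -0.075], TCP at [0.186, -0.597, 0.405] pointing down, gripper open.
Joint ranges: [-2.62, 2.62], [-0.44, 2.09], [-1.27, 1.32], [0.08, 2.57], [-1.32, 4.46], [0.12, 2], [-2.74, 2.74]. Speed limits (rad/s): [2.22, 2.22, 3.01, 3.01, 3.14, 3.14, 3.14].

### API

Orientations are given as a rotation vector (axis times angle).
In Python, from cell import arm gives the robot as it stands. The module is installed in compiled form; this text tells all that it offers.
- The arm moves only by the shell command python3 -m inch 'ROWS' [FORCE]. ROWS is text: rows parted by semicolons, each of 5 numbers parted by spaces: the shift along the tool's x, y, z in m, then the turn about the tool's z in rad, then the finger opening in m, from 0 to 0.0918. In form: x y z roll fingers; .... A call has 1 to 5 rows; each row is the pose to reach, as a shift and turn from the pose commanded when the call began, along the tool's axes at that moment; what a row does not reach only later rows make up. A row lasts 1/10 s, in which the tool goes at most 50 mm and 8.59 degrees, less where a joint would pass 70% of its speed; a pose out of reach is approached as far as the arm can. A call with a gripper value outside its range is refused whole. The fingers move at their own pace and stop on an object; FORCE is the grip in N (left out, the last holds). Time passes only in rows, so rows that repeat a pose let the fingers close. It gives the time, the measured TCP pose, the force, the opening and the grip force at its end, in the units of the state.
- arm.observe(): the state, without advancing time (a new reading comes with each control period).
- arm.get_image(name): name is "side" or "top" or "wrist"; returns the picture (480x640x3 uint8, red, green, blue); there is no depth.
- arm.get_calibration(name): a dict with "intrinsics" (3x3 intrinsics, pixels), "distortion" ([k1, k2, p1, p2, k3] as OpenCV has them; the pictures are not rectified), "pose" (4x4, takes a point from camera to world coordinates). Camera axes: x right, y up, looking along -z (the intrinsics and any distortion apply to the point x, -y, -z); pixel columns grow to the right and rows downward; lengths in m; the calibration is good to about 2 mm. A picture is of the moment at which its call begins: read the wrist's pose just before it. get_calibration takes no time and is no camera call; for the wrist camera it gives the pose at the moment of the call.
- arm.sign_off(): hands the job in; it is judged then, once.
Trained networks look in the newest picture that a camera, given by its name, has taken for a name from the list of things; names that differ only in an ending like _2 or _b are one class to them, and where a whole thing is asked for, a point or a joint stands for the part that bears it (a point fixed in the world has none). Each returns a list of dicts, best first, with "conf" (0 to 1); they miss things now and then, are a little off and sometimes report something else, mostly with a low value. They report only what shows in the picture. A call takes as long as a camera call. They do not tell look-alikes from the thing itself.
- arm.look_for(camera, query): "point" ([row, column] in pixels, amid what is visible of it).
- arm.silhouettes(camera, query): "region" (480x640 bool, what is visible of it) and "point" ([row, column] in pixels, amid what is visible of it).
- arm.place_of(camera, query): "point" ([row, column] in pixels: a listed point, or the origin of a listed thing).
The state is a dict: "clock": time; "joints": joint angles; "dq": joint speeds; "joint_efforts": joint torques, N m; "position": TCP position; "ee_rot": TCP orientation; "force": force on the tool from outside, world axes, zero at the start; "ft_torque": the same for the moment, N m; "width": opening from 0.0 (shut) to 1.0 (fully open); "gripper_force": force on a finger pad.
Only numpy, scipy, OpenCV 4.12 (cv2) and the standard library are available. Lean on these libraries where they do the work, as an engineer would, in place of code of your own. Each camera call takes 0.05 s, during which the arm holds its last target. There are 200 camera calls.

## Working session

There is one attempt and no reset: what is moved stays moved. The work goes in short steps, Python scripts to look and compute and a shell command to move; the robot and the scene stay as the last step left them, time stands still between calls to the robot, and variables do not carry over. Pictures are saved under pics/ and viewed, at most 10 in all, crops included, and the job is handed in when it is done.

```bash
mkdir -p pics
cat > h.py <<'E'
import numpy as np, cv2
from cell import arm
from scipy.spatial.transform import Rotation as R
def px2w(cam,rc,z,c=None):
    c=c or arm.get_calibration(cam)
    K=np.array(c["intrinsics"],float);D=np.array(c["distortion"],float);T=np.array(c["pose"])
    rc=np.atleast_2d(np.array(rc,float))
    u=cv2.undistortPoints(rc[:,None,::-1].copy(),K,D)[:,0]
    d=np.c_[u[:,0],-u[:,1],-np.ones(len(u))]@T[:3,:3].T
    o=T[:3,3]
    return o+d*((z-o[2])/d[:,2])[:,None]
def save(cam,name):
    im=np.array(arm.get_image(cam));cv2.imwrite(f"pics/{name}.png",im[:,:,::-1]);return im
E
python3 - <<'E'
from h import *
np.set_printoptions(precision=3,suppress=True)
a=save("top","t0");b=save("side","s0")
for n in ["lid","base","mat","pen_pot","tape","stapler"]:
    for d in arm.silhouettes("top",n)[:4]:
        m=d["region"].astype(np.uint8)
        c=max(cv2.findContours(m,0,1)[0],key=cv2.contourArea)[:,0,::-1]
        z={"mat":.003,"lid":.048,"base":.048}.get(n,0.03)
        w=px2w("top",c,z)
        r=cv2.minAreaRect((w[:,:2]*1000).astype(np.float32))
        print(n,round(d["conf"],2),d["point"],np.round(r[0]),np.round(r[1]),round(r[2],1))
print(arm.get_calibration("top")["pose"]);print(arm.get_calibration("side")["pose"])
print(arm.observe())
E
```

```text
lid 0.82 [300.7, 310.6] [479.  30.] [99. 86.] 53.3
lid 0.58 [345.8, 249.9] [386. 161.] [54. 50.] 67.1
base 0.63 [294.4, 238.2] [491. 172.] [75. 61.] 62.5
mat 0.56 [276.4, 418.7] [ 523. -197.] [193. 193.] 80.9
pen_pot 0.62 [155.8, 417.2] [ 772. -200.] [ 81. 106.] 42.6
tape 0.55 [154.6, 209.2] [779. 233.] [100.  89.] 44.2
stapler 0.74 [158.5, 321.1] [776.   1.] [131.  45.] 84.3
[[-0.021  0.997 -0.08   0.514]
 [-0.999 -0.023 -0.027 -0.014]
 [-0.029  0.079  0.996  0.926]
 [ 0.     0.     0.     1.   ]]
[[-0.995  0.069 -0.068  0.491]
 [-0.096 -0.763  0.639  0.679]
 [-0.008  0.643  0.766  0.885]
 [ 0.     0.     0.     1.   ]]
{'clock': 0.4, 'joints': array([ 1.165,  0.435,  0.025,  1.573, -0.012,  1.134, -0.075]), 'dq': array([ 0.   , -0.   , -0.   , -0.   ,  0.001,  0.001,  0.001]), 'joint_efforts': array([ -0.002, -66.698,   0.982, -31.441,  -0.061,   0.036,   0.   ]), 'position': array([ 0.186, -0.597,  0.405]), 'ee_rot': array([-3.105, -0.474,  0.   ]), 'force': array([-0.519,  0.231, -0.345]), 'ft_torque': array([ 0.017,  0.033, -0.028]), 'gripper_force': 0.0, 'width': 1.0004185915795702}
```

View pics/t0.png

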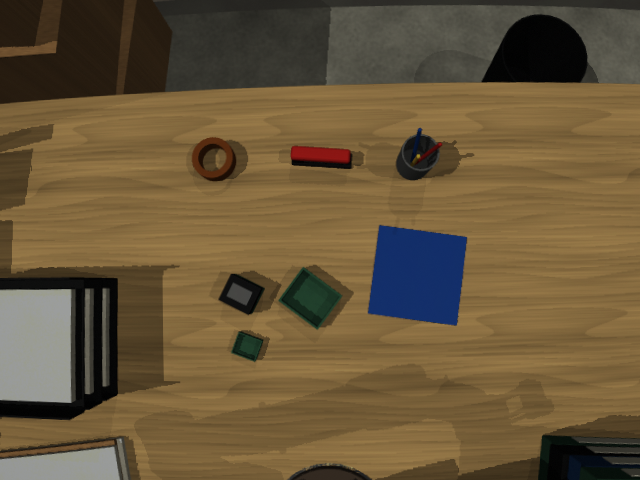

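View pics/s0.png

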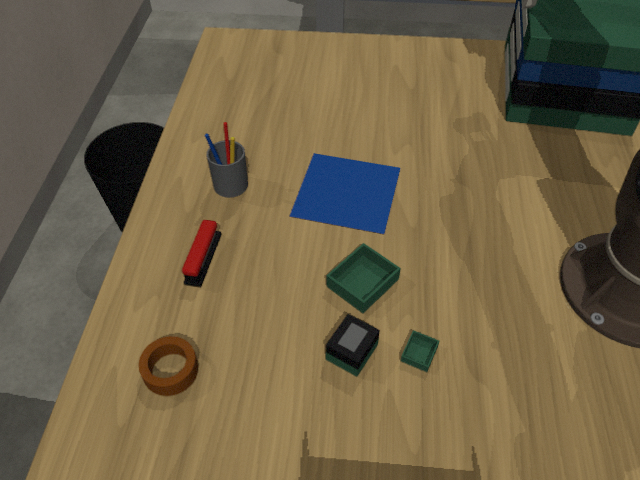

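```bash
for i in 1; do python3 -m inch '.03 -.037 0 0 .09; .06 -.074 0 0 .09; .09 -.11 0 0 .09; .12 -.147 0 0 .09; .135 -.166 0 0 .09'; done
python3 -m inch '.03 -.037 0 0 .09; .06 -.074 0 0 .09; .09 -.11 0 0 .09; .12 -.147 0 0 .09; .135 -.166 0 0 .09'
python3 -m inch '.03 -.037 0 0 .09; .06 -.074 0 0 .09; .09 -.11 0 0 .09; .12 -.147 0 0 .09; .135 -.166 0 0 .09'
python3 -m inch '.03 -.037 0 0 .09; .06 -.074 0 0 .09; .09 -.11 0 0 .09; .12 -.147 0 0 .09; .135 -.166 0 0 .09'
python3 -m inch '0 0 0 -.15 .09; 0 0 0 -.3 .09; 0 0 0 -.45 .09; 0 0 0 -.6 .09; 0 0 0 -.7 .09'
```

```text
clock: 0.9
position: [0.2672, -0.3943, 0.4049]
ee_rot: [-3.104, -0.479, -0.001]
force: [0.9, -0.3, 0.7]
width: 0.979
gripper_force: 0.0
clock: 1.4
position: [0.3461, -0.1956, 0.4051]
ee_rot: [3.105, 0.48, 0.002]
force: [0.7, -0.5, 0.0]
width: 0.982
gripper_force: 0.0
clock: 1.9
position: [0.4253, 0.0033, 0.4053]
ee_rot: [-3.104, -0.479, -0.003]
force: [-0.0, 0.0, 0.7]
width: 0.981
gripper_force: 0.0
clock: 2.4
position: [0.5043, 0.2022, 0.4048]
ee_rot: [-3.103, -0.478, -0.001]
force: [0.6, -0.4, 0.2]
width: 0.982
gripper_force: 0.0
clock: 2.9
position: [0.5039, 0.1981, 0.4047]
ee_rot: [2.751, 1.518, -0.0]
force: [-0.4, -0.7, -0.5]
width: 0.982
gripper_force: 0.0
```

```bash
cat > m.py <<'E'
from h import *
import sys
np.set_printoptions(precision=4,suppress=True)
def report(z,name):
    c=arm.get_calibration("wrist");save("wrist",name)
    o=arm.observe();Rt=R.from_rotvec(o["ee_rot"]).as_matrix();p=o["position"]
    print("tcp",p,"tool x ang",np.degrees(np.arctan2(Rt[1,0],Rt[0,0])))
    for n in ["base","lid"]:
      for d in arm.silhouettes("wrist",n)[:3]:
        m=d["region"].astype(np.uint8)
        cc=max(cv2.findContours(m,0,1)[0],key=cv2.contourArea)[:,0,::-1]
        w=px2w("wrist",cc,z,c)
        r=cv2.minAreaRect((w[:,:2]*1000).astype(np.float32))
        print(n,round(d["conf"],2),d["point"],np.round(r[0],1),np.round(r[1],1),round(r[2],1),"tool",Rt.T@(np.r_[np.array(r[0])/1000,z]-p))
if __name__=="__main__": report(float(sys.argv[1]),sys.argv[2])
E
python3 m.py .048 w1
```

```text
tcp [0.5039 0.1981 0.4047] tool x ang 58.03871612165487
base 0.85 [244.4, 327.3] [491.1 174.4] [74.9 60.1] 62.9 tool [-0.0268  0.0016  0.3567]
lid 0.8 [286.2, 254.1] [399.1 175.8] [51.8 42.8] 67.6 tool [-0.0743 -0.0772  0.3567]
lid 0.67 [210.0, 320.5] [510.  208.9] [ 5.6 52.8] 63.5 tool [ 0.0124 -0.0006  0.3566]
lid 0.57 [348.0, 378.5] [474.1  31.3] [38.5 88.1] 57.7 tool [-0.1573  0.0629  0.3567]
```

View pics/w1.png

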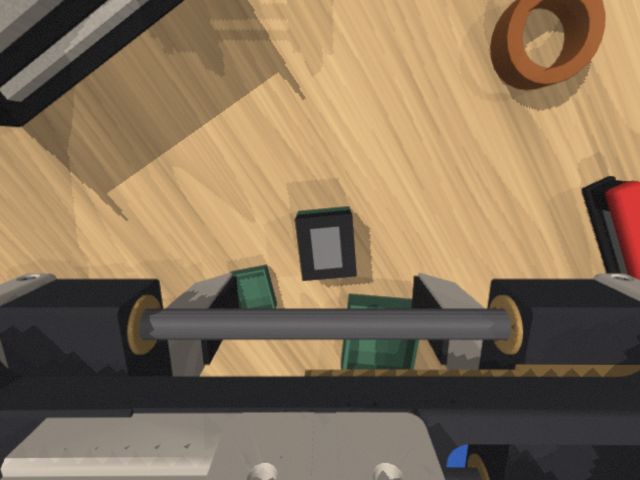

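```bash
python3 -m inch '-.001 -.001 .04 -.085 .09; -.001 -.001 .08 -.085 .09; -.001 -.001 .12 -.085 .09; -.001 -.001 .16 -.085 .09; -.001 -.001 .19 -.085 .09'
python3 -m inch '0 0 .015 0 .09; 0 0 .032 0 .09; 0 0 .032 0 .08; 0 0 .032 0 .06; 0 0 .032 0 .05' 10
python3 -m inch '0 0 0 0 .05; 0 0 0 0 .05; 0 0 0 0 .05; 0 0 0 0 .05' 10
```

```text
clock: 3.55
position: [0.502, 0.1974, 0.2125]
ee_rot: [2.691, 1.621, -0.003]
force: [0.5, 0.6, 0.4]
width: 0.979
gripper_force: 0.0
clock: 4.05
position: [0.503, 0.1983, 0.184]
ee_rot: [2.689, 1.624, 0.003]
force: [0.8, 0.8, 0.2]
width: 0.768
gripper_force: 0.0
clock: 4.45
position: [0.5028, 0.1981, 0.1837]
ee_rot: [2.688, 1.625, 0.003]
force: [-0.5, -1.0, 7.5]
width: 0.655
gripper_force: 10.0
```

```bash
python3 -m inch '0 0 -.005 0 .05; 0 0 -.015 0 .05; 0 0 -.03 0 .05; 0 0 -.045 0 .05; 0 0 -.06 0 .05' 10
python3 -m inch '0 0 -.02 0 .05; 0 0 -.03 0 .05; 0 0 -.03 0 .05' 10
python3 - <<'E'
from h import *
im=save("side","s1");im=im[200:440,220:540];cv2.imwrite("pics/s1c.png",cv2.resize(im,None,fx=2.4,fy=2.4)[:,:,::-1])
E
```

```text
clock: 4.95
position: [0.5025, 0.198, 0.2445]
ee_rot: [2.688, 1.626, 0.001]
force: [0.1, -0.2, -2.4]
width: 0.659
gripper_force: 10.0
clock: 5.25
position: [0.5029, 0.1982, 0.2746]
ee_rot: [2.688, 1.625, 0.005]
force: [0.8, -0.3, -3.6]
width: 0.652
gripper_force: 10.0
```

View pics/s1c.png

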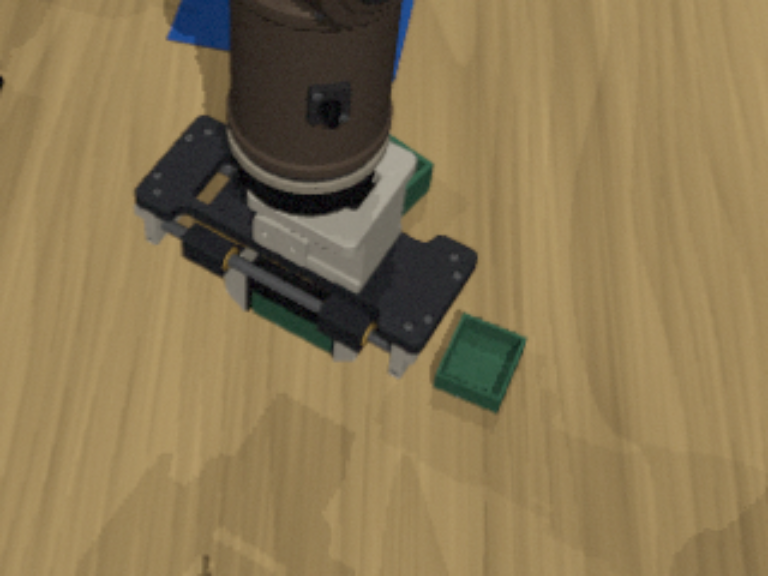

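```bash
python3 -m inch '-.012 .008 0 0 .05; -.04 .025 0 0 .05; -.07 .045 0 0 .05; -.1 .064 0 0 .05; -.13 .083 0 0 .05' 15
python3 -m inch '-.03 .019 0 0 .05; -.06 .038 0 0 .05; -.09 .058 0 0 .05; -.12 .077 0 0 .05; -.14 .089 0 0 .05' 15
python3 -m inch '-.01 .006 0 0 .05; -.015 .01 0 -.1 .05; -.015 .01 0 -.2 .05; -.015 .01 0 -.3 .05; -.015 .01 0 -.32 .05' 15
python3 - <<'E'
from h import *
im=save("side","s2");im=im[80:320,200:520];cv2.imwrite("pics/s2c.png",cv2.resize(im,None,fx=2.4,fy=2.4)[:,:,::-1])
E
```

```text
clock: 5.8
position: [0.5151, 0.0416, 0.2717]
ee_rot: [-2.688, -1.625, 0.003]
force: [0.9, -0.0, -2.4]
width: 0.654
gripper_force: 15.0
clock: 6.3
position: [0.5284, -0.1253, 0.2714]
ee_rot: [-2.691, -1.621, 0.004]
force: [0.0, -0.6, -2.3]
width: 0.652
gripper_force: 15.0
clock: 6.8
position: [0.5308, -0.1387, 0.272]
ee_rot: [-2.391, -2.036, 0.001]
force: [-0.4, 0.4, -3.1]
width: 0.652
gripper_force: 15.0
```

View pics/s2c.png

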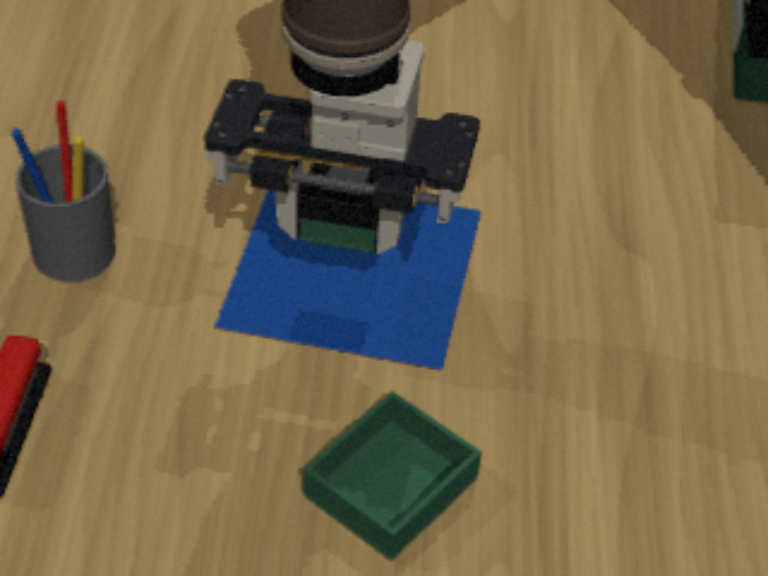

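```bash
cat > o.py <<'E'
from cell import arm
import numpy as np
from scipy.spatial.transform import Rotation as R
o=arm.observe();Rt=R.from_rotvec(o["ee_rot"])
print("tool force",np.round(Rt.inv().apply(o["force"]),2),"torque",np.round(Rt.inv().apply(o["ft_torque"]),3),"z",round(o["position"][2],4))
E
python3 o.py
python3 -m inch '0 0 .02 0 .05; 0 0 .038 0 .05; 0 0 .038 0 .05' 10 | tail -2; python3 o.py
python3 -m inch '0 0 0 0 .05; 0 0 0 0 .05' 8| tail -2; python3 o.py
python3 -m inch '0 0 0 0 .05; 0 0 0 0 .05' 7| tail -2; python3 o.py
python3 -m inch '0 0 0 0 .05; 0 0 0 0 .05' 6| tail -2; python3 o.py
python3 - <<'E'
from h import *
im=save("side","s3");im=im[80:320,200:520];cv2.imwrite("pics/s3c.png",cv2.resize(im,None,fx=2.4,fy=2.4)[:,:,::-1])
E
```

```text
tool force [ 0.31 -0.04  3.24] torque [-0.076  0.058 -0.086] z 0.2721
width: 0.656
gripper_force: 10.0
tool force [-0.75  0.14  2.66] torque [-0.014  0.084 -0.074] z 0.2326
width: 0.651
gripper_force: 8.0
tool force [0.29 0.18 3.23] torque [-0.068  0.089  0.037] z 0.2356
width: 0.648
gripper_force: 7.0
tool force [ 0.51 -0.09  3.06] torque [-0.052  0.065 -0.023] z 0.2354
width: 0.65
gripper_force: 6.0
tool force [-0.58  0.69  3.26] torque [-0.074  0.048 -0.014] z 0.2349
```

View pics/s3c.png

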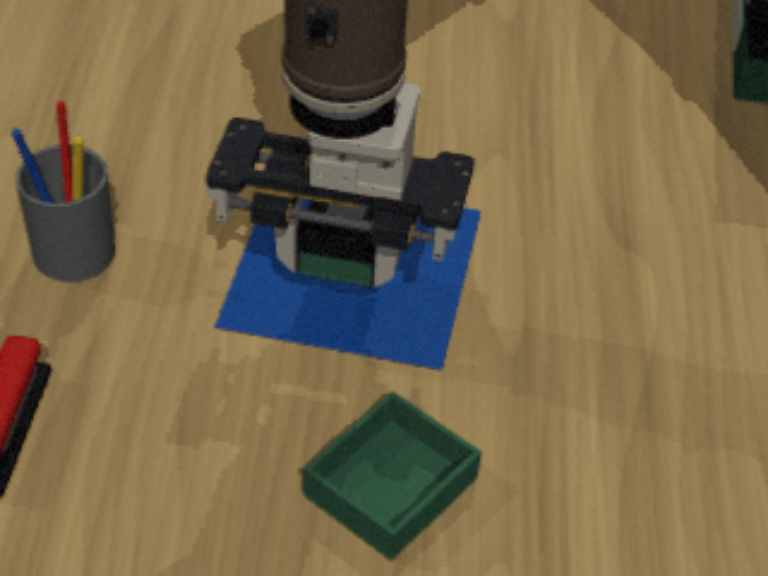

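```bash
python3 -m inch '0 0 .02 0 .05; 0 0 .036 0 .05; 0 0 .043 0 .05; 0 0 .048 0 .05; 0 0 .048 0 .05' 6 | sed -n 2p; python3 o.py
python3 -m inch '0 0 0 0 .05; 0 0 0 0 .05' 4 ; python3 o.py
python3 -m inch '-.002 0 -.004 0 .05; -.0045 0 -.008 0 .05;-.007 0 -.012 0 .05; -.009 0 -.016 0 .05; -.012 0 -.02 0 .05' 4 ; python3 o.py
python3 - <<'E'
from h import *
im=save("side","s4");im=im[120:280,260:440];cv2.imwrite("pics/s4c.png",cv2.resize(im,None,fx=3,fy=3)[:,:,::-1])
E
```

```text
position: [0.5312, -0.1388, 0.1864]
tool force [-0.54  0.4   2.04] torque [-0.083  0.063  0.02 ] z 0.1864
clock: 8.5
position: [0.5315, -0.1391, 0.1871]
ee_rot: [2.395, 2.033, 0.001]
force: [-0.2, 1.0, -2.7]
width: 0.654
gripper_force: 4.0
tool force [ 0.99 -0.41  2.72] torque [-0.045  0.07  -0.006] z 0.1871
clock: 9.0
position: [0.5293, -0.1511, 0.2072]
ee_rot: [2.395, 2.033, 0.0]
force: [0.5, -0.7, -2.9]
width: 0.652
gripper_force: 4.0
tool force [-0.62  0.58  2.95] torque [-0.15   0.081 -0.03 ] z 0.2072
```

View pics/s4c.png

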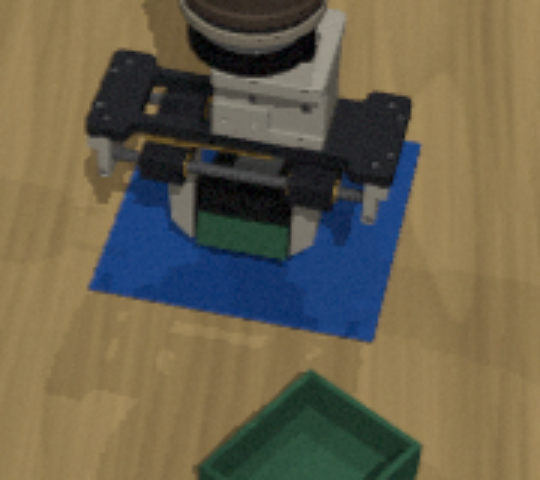

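```bash
python3 -m inch '.006 0 .01 0 .05; .01 0 .017 0 .05; .012 0 .021 0 .05; .012 0 .021 0 .05; .012 0 .021 0 .09' 4 | sed -n 2p; python3 o.py
python3 -m inch '0 0 0 0 .08; 0 0 0 0 .08; .006 0 0 0 .08; .006 0 0 0 .08; .006 0 0 0 .05' 4 
python3 -m inch '0 0 0 0 .05; 0 0 0 0 .05; 0 0 0 0 .05; 0 0 0 0 .05' 4 ;python3 o.py
python3 -m inch '-.002 0 -.004 0 .05; -.0045 0 -.008 0 .05;-.007 0 -.012 0 .05; -.009 0 -.016 0 .05; -.012 0 -.02 0 .05' 3.5 ; python3 o.py
python3 - <<'E'
from h import *
im=save("side","s5");im=im[120:280,260:440];cv2.imwrite("pics/s5c.png",cv2.resize(im,None,fx=3,fy=3)[:,:,::-1])
E
```

```text
position: [0.531, -0.1386, 0.1853]
tool force [ 0.18 -0.08  0.54] torque [-0.087  0.003  0.013] z 0.1853
clock: 10.05
position: [0.5323, -0.1328, 0.1858]
ee_rot: [2.394, 2.034, 0.0]
force: [0.4, 0.4, -0.7]
width: 0.825
gripper_force: 0.0
clock: 10.45
position: [0.5322, -0.1332, 0.1857]
ee_rot: [2.395, 2.033, -0.0]
force: [0.1, 0.5, 0.3]
width: 0.65
gripper_force: 4.0
tool force [ 0.55  0.04 -0.27] torque [-0.025 -0.012 -0.015] z 0.1857
clock: 10.95
position: [0.5302, -0.1452, 0.2061]
ee_rot: [2.395, 2.033, -0.0]
force: [0.5, 0.2, -2.2]
width: 0.656
gripper_force: 3.5
tool force [0.25 0.45 2.23] torque [-0.032  0.168 -0.038] z 0.2061
```

View pics/s5c.png

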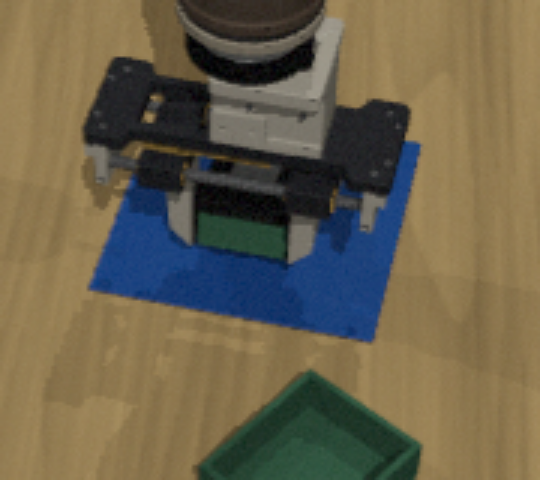

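```bash
cat > f.py <<'E'
from h import *
fs=[];ts=[]
d=arm.silhouettes("side","base");Rt=R.from_rotvec(arm.observe()["ee_rot"])
arm.get_image("side")
for i in range(4):
    o=arm.observe();fs.append(Rt.inv().apply(o["force"]));ts.append(Rt.inv().apply(o["ft_torque"])); 
    if i<3: arm.get_image("side")
l=arm.silhouettes("side","lid")
print("F",np.mean(fs,0).round(2),"T",np.mean(ts,0).round(3),"pos",o["position"].round(4),"t",o["clock"],"w",round(o["width"],3))
for n,L in(("base",d),("lid",l)):
    for q in L[:3]:
        r,c=np.nonzero(q["region"]);print(n,round(q["conf"],2),np.round(q["point"]),"rows",r.min(),r.max(),"cols",c.min(),c.max(),r.size)
E
python3 f.py
python3 -m inch '-.003 0 -.004 0 .05; -.006 0 -.007 0 .05;-.009 0 -.011 0 .05; -.009 0 -.011 0 .05' 3.5 >/dev/null; python3 f.py
```

```text
F [-0.87  0.33  1.23] T [-0.187 -0.214 -0.02 ] pos [ 0.5303 -0.1452  0.2057] t 11.25 w 0.65
base 0.69 [254. 204.] rows 221 286 cols 182 220 1464
base 0.57 [184. 340.] rows 173 194 cols 327 354 362
lid 0.88 [198. 342.] rows 191 206 cols 325 355 346
lid 0.62 [277. 359.] rows 243 312 cols 326 401 3143
lid 0.57 [354. 418.] rows 331 372 cols 400 439 1050
F [-0.43  0.14  0.65] T [-0.134 -0.127  0.007] pos [ 0.5289 -0.1539  0.2167] t 11.95 w 0.653
base 0.64 [184. 339.] rows 173 195 cols 326 356 458
lid 0.87 [354. 418.] rows 332 371 cols 401 438 962
lid 0.67 [276. 362.] rows 244 312 cols 325 399 3039
lid 0.54 [190. 343.] rows 184 199 cols 326 356 368
```

```bash
python3 -m inch '-.005 0 -.004 0 .05; -.01 0 -.0075 0 .05;-.016 0 -.011 0 .05; -.022 0 -.014 0 .05;-.022 0 -.014 0 .05' 3.5 >/dev/null; python3 f.py
python3 -m inch '-.006 0 -.002 0 .05; -.012 0 -.003 0 .05;-.018 0 -.004 0 .05; -.024 0 -.004 0 .05;-.024 0 -.004 0 .05' 3.5 >/dev/null; python3 f.py
python3 - <<'E'
from h import *
im=save("side","s6");im=im[120:240,260:420];cv2.imwrite("pics/s6c.png",cv2.resize(im,None,fx=4,fy=4,interpolation=2)[:,:,::-1])
E
```

```text
F [ 0.1  -0.34 -0.67] T [-0.071 -0.083 -0.025] pos [ 0.5252 -0.1756  0.2306] t 12.75 w 0.655
base 0.98 [177. 342.] rows 166 187 cols 327 356 445
lid 0.84 [181. 344.] rows 170 190 cols 328 361 446
lid 0.65 [352. 416.] rows 331 372 cols 400 438 1052
lid 0.58 [276. 360.] rows 243 313 cols 326 399 3085
F [-0.94 -0.14 -0.83] T [ 0.006 -0.268  0.002] pos [ 0.5213 -0.1992  0.2346] t 13.55 w 0.651
base 0.75 [166. 343.] rows 161 173 cols 331 358 245
lid 0.97 [354. 417.] rows 330 371 cols 401 438 1063
lid 0.83 [174. 348.] rows 160 190 cols 332 363 802
lid 0.8 [276. 361.] rows 244 312 cols 326 400 3118
```

View pics/s6c.png

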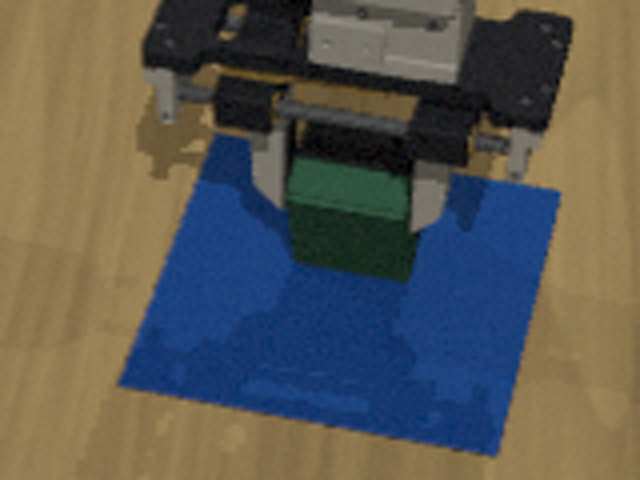

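```bash
python3 -m inch '-.006 0 0 0 .05; -.012 0 .001 0 .05;-.018 0 .002 0 .05; -.025 0 .004 0 .05;-.028 0 .006 0 .05' 3.5 >/dev/null; python3 -m inch '0 0 0 0 .05; 0 0 0 0 .05'>/dev/null; python3 f.py
python3 -m inch '0 0 0 0 .05; 0 0 0 0 .05; 0 0 -.005 0 .05; 0 0 -.012 0 .05; 0 0 -.012 0 .05' 12 >/dev/null; python3 f.py
```

```text
F [0.48 0.03 2.11] T [-0.163 -0.019 -0.01 ] pos [ 0.5168 -0.2268  0.2286] t 14.6 w 0.651
base 0.65 [154. 346.] rows 151 163 cols 335 361 230
lid 0.94 [351. 418.] rows 333 370 cols 401 437 904
lid 0.93 [277. 360.] rows 243 312 cols 326 399 2990
lid 0.82 [172. 352.] rows 152 189 cols 333 364 1047
F [-0.08  0.15  2.52] T [-0.078  0.027 -0.014] pos [ 0.5167 -0.2269  0.2406] t 15.4 w 0.652
base 0.8 [150. 350.] rows 144 155 cols 338 365 218
base 0.43 [167. 224.] rows 123 197 cols 204 247 2094
lid 0.84 [166. 351.] rows 147 184 cols 334 364 1031
lid 0.84 [351. 418.] rows 331 371 cols 400 438 1015
lid 0.75 [275. 360.] rows 244 312 cols 326 399 3023
```

```bash
python3 -m inch '.01 0 0 0 .05; .03 0 0 0 .05; .055 0 0 0 .05; .08 0 0 0 .05; .09 0 0 0 .05' 12 >/dev/null
python3 -m inch '0 0 .006 0 .05; 0 0 .011 0 .05; 0 0 .014 0 .05; 0 0 .014 0 .05; 0 0 .014 0 .05' 4 >/dev/null; python3 f.py
python3 -m inch '0 0 .0 0 .05; -.003 0 0 0 .05; -.006 0 -.001 0 .05; -.009 0 -.001 0 .05; -.012 0 -.001 0 .05' 3 >/dev/null; python3 f.py
python3 -m inch '-.003 0 0 0 .05; -.006 0 0 0 .05; -.009 0 -.001 0 .05; -.012 0 -.001 0 .05' 3 >/dev/null; python3 f.py
```

```text
F [-0.33 -0.16  2.25] T [-0.071 -0.047  0.025] pos [ 0.5312 -0.1384  0.2266] t 16.7 w 0.655
base 0.61 [145. 353.] rows 140 150 cols 338 365 196
lid 0.79 [352. 417.] rows 331 371 cols 401 438 1003
lid 0.69 [202. 341.] rows 183 221 cols 323 354 1073
lid 0.61 [277. 361.] rows 243 312 cols 326 399 3037
F [ 1.31 -1.05 -2.95] T [0.16  0.134 0.   ] pos [ 0.5295 -0.1501  0.2278] t 17.5 w 0.654
base 0.51 [180. 338.] rows 177 185 cols 327 352 160
lid 0.69 [201. 341.] rows 178 218 cols 323 355 1184
lid 0.69 [277. 360.] rows 243 312 cols 326 400 3111
lid 0.57 [351. 419.] rows 331 371 cols 401 438 999
F [-0.29  0.31  1.16] T [-0.044 -0.038 -0.01 ] pos [ 0.5274 -0.1619  0.2286] t 18.2 w 0.657
base 0.78 [177. 340.] rows 171 180 cols 328 354 175
lid 0.9 [195. 344.] rows 173 214 cols 323 357 1223
lid 0.9 [351. 419.] rows 331 371 cols 401 438 987
lid 0.82 [277. 362.] rows 244 312 cols 326 399 3042
```

```bash
python3 -m inch '-.005 0 0 0 .05; -.01 0 0 0 .05; -.015 0 0 0 .05; -.02 0 .001 0 .05; -.025 0 .002 0 .05' 3 >/dev/null
python3 -m inch '-.004 0 .0015 0 .05; -.007 0 .003 0 .05; -.007 0 .003 0 .05' 3 >/dev/null;python3 f.py
python3 - <<'E'
from h import *
im=save("side","s7");im=im[120:240,260:420];cv2.imwrite("pics/s7c.png",cv2.resize(im,None,fx=4,fy=4,interpolation=2)[:,:,::-1])
E
```

```text
F [-1.52 -0.13 -0.88] T [ 0.031 -0.361 -0.007] pos [ 0.5223 -0.1933  0.2238] t 19.3 w 0.653
base 0.45 [169. 342.] rows 167 198 cols 329 358 172
lid 0.97 [182. 347.] rows 163 201 cols 326 360 1111
lid 0.8 [276. 359.] rows 243 312 cols 327 399 2980
lid 0.27 [357. 160.] rows 336 396 cols 138 198 2350
```

View pics/s7c.png

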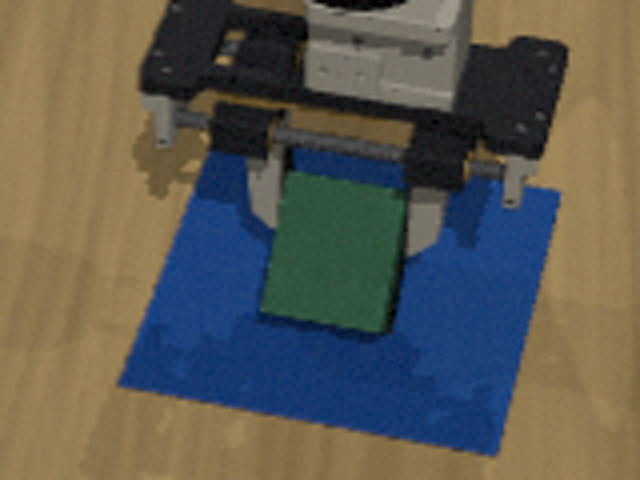

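```bash
python3 -m inch '-.006 0 .0035 0 .05; -.012 0 .007 0 .05; -.016 0 .0105 0 .05; -.02 0 .015 0 .05; -.024 0 .02 0 .05' 3 >/dev/null;python3 f.py
python3 -m inch '-.003 0 .0035 0 .05; -.006 0 .008 0 .05; -.009 0 .012 0 .05; -.011 0 .016 0 .05; -.011 0 .018 0 .05' 3 >/dev/null;python3 f.py
```

```text
F [-0.32  0.06  1.82] T [-0.065 -0.208 -0.002] pos [ 0.5184 -0.2168  0.2036] t 20.15 w 0.656
lid 0.81 [349. 418.] rows 331 371 cols 400 437 1004
lid 0.74 [177. 349.] rows 158 197 cols 328 363 1124
lid 0.62 [277. 362.] rows 243 312 cols 325 400 3142
F [-0.71  0.49  1.83] T [-0.197 -0.095  0.021] pos [ 0.5166 -0.228   0.1856] t 20.95 w 0.652
base 0.45 [198. 341.] rows 183 202 cols 328 362 177
lid 0.94 [274. 360.] rows 244 312 cols 326 400 2986
lid 0.81 [178. 348.] rows 160 194 cols 329 363 992
lid 0.57 [351. 417.] rows 332 370 cols 401 438 1004
```

```bash
cat > q.py <<'E'
from h import *
im=np.array(arm.get_image("side"));best=None
for d in arm.silhouettes("side","lid"):
    if abs(d["point"][0]-178)<25 and abs(d["point"][1]-348)<25: best=d
for d in [best]:
    m=d["region"].astype(np.uint8)
    c=max(cv2.findContours(m,0,1)[0],key=cv2.contourArea)
    p=cv2.approxPolyDP(c,3,True)[:,0]
    print(p.tolist())
    g=im[...,1].astype(int);mid=[(r,int(g[r,340:352].mean())) for r in range(155,212,2)];print(mid)
    for z in(.051,):
        w=px2w("side",p[:,::-1],z);print((w[:,:2]*1000).round().tolist())
E
python3 q.py; python3 -m inch '0 0 .001 0 .05; 0 0 .003 0 .05; 0 0 .003 0 .05' 3 >/dev/null; python3 f.py;python3 q.py
```

```text
[[337, 161], [329, 188], [357, 194], [363, 179], [362, 164]]
[(155, 82), (157, 71), (159, 62), (161, 48), (163, 41), (165, 73), (167, 73), (169, 67), (171, 69), (173, 68), (175, 67), (177, 73), (179, 74), (181, 75), (183, 74), (185, 64), (187, 59), (189, 58), (191, 57), (193, 36), (195, 9), (197, 13), (199, 10), (201, 34), (203, 54), (205, 55), (207, 56), (209, 55), (211, 55)]
[[543.0, -232.0], [553.0, -154.0], [498.0, -143.0], [488.0, -185.0], [492.0, -228.0]]
F [-0.66 -1.31 -1.44] T [ 0.188 -0.097 -0.03 ] pos [ 0.5166 -0.2278  0.1827] t 21.65 w 0.657
base 0.62 [198. 340.] rows 191 202 cols 329 359 242
lid 0.74 [277. 359.] rows 244 311 cols 326 399 2969
lid 0.6 [180. 351.] rows 160 195 cols 329 363 971
lid 0.28 [204. 346.] rows 157 233 cols 291 399 4302
[[337, 162], [330, 190], [358, 195], [363, 178], [361, 165]]
[(155, 83), (157, 75), (159, 73), (161, 53), (163, 48), (165, 62), (167, 73), (169, 69), (171, 68), (173, 70), (175, 68), (177, 72), (179, 74), (181, 73), (183, 73), (185, 64), (187, 58), (189, 59), (191, 59), (193, 35), (195, 15), (197, 13), (199, 13), (201, 33), (203, 55), (205, 56), (207, 54), (209, 57), (211, 55)]
[[543.0, -229.0], [550.0, -149.0], [496.0, -140.0], [488.0, -188.0], [494.0, -225.0]]
```

```bash
python3 -m inch '0 0 0 0 .06; 0 0 0 0 .064; 0 0 0 0 .07; 0 0 0 0 .09; 0 0 0 0 .09' 3 | tail -2; python3 q.py
python3 -m inch '0 0 -.03 0 .09; 0 0 -.07 0 .09; -.02 0 -.11 0 .09; -.06 0 -.15 0 .09; -.09 0 -.19 0 .09' | sed -n 2p
python3 m.py .051 w2; python3 f.py
python3 - <<'E'
from h import *
for d in arm.silhouettes("top","lid")[:3]:
    c=max(cv2.findContours(d["region"].astype(np.uint8),0,1)[0],key=cv2.contourArea)[:,0,::-1]
    r=cv2.minAreaRect((px2w("top",c,.051)[:,:2]*1000).astype(np.float32));print(d["conf"],r)
E
```

```text
width: 0.886
gripper_force: 0.0
[[337, 162], [331, 172], [330, 189], [357, 195], [364, 166]]
[(155, 84), (157, 75), (159, 72), (161, 51), (163, 46), (165, 62), (167, 75), (169, 69), (171, 68), (173, 69), (175, 70), (177, 73), (179, 74), (181, 73), (183, 73), (185, 64), (187, 59), (189, 58), (191, 58), (193, 35), (195, 12), (197, 13), (199, 13), (201, 33), (203, 54), (205, 55), (207, 55), (209, 55), (211, 55)]
[[543.0, -229.0], [552.0, -199.0], [551.0, -152.0], [498.0, -140.0], [488.0, -222.0]]
position: [0.502, -0.3137, 0.369]
tcp [ 0.5022 -0.32    0.3752] tool x ang 80.300152877628
base 0.64 [141.2, 318.0] [ 509.3 -236.2] [0.9 0. ] 170.6 tool [ 0.0858 -0.0094  0.3237]
lid 0.94 [93.7, 324.6] [ 521.5 -202.3] [69.3 59.9] 80.6 tool [ 0.1213 -0.0031  0.3235]
F [ 0.29 -0.4   0.14] T [-0.069  0.005  0.003] pos [ 0.5027 -0.3114  0.3663] t 23.3 w 0.98
base 0.73 [194. 345.] rows 180 202 cols 330 364 251
lid 0.76 [351. 417.] rows 331 371 cols 400 438 1016
lid 0.71 [178. 350.] rows 160 193 cols 330 365 956
0.82 ((479.5534973144531, 29.96768569946289), (99.1205062866211, 86.12432861328125), 53.340457916259766)
0.58 ((386.15521240234375, 160.10960388183594), (53.756656646728516, 49.721717834472656), 67.07711029052734)
```

Run:
```python
from h import *
for cam in("wrist","top"):
  arm.get_image(cam);c=arm.get_calibration(cam);im=np.array(arm.get_image(cam))
  for n,z in(("lid",.051),("mat",.003)):
    for d in arm.silhouettes(cam,n)[:3]:
      k=max(cv2.findContours(d["region"].astype(np.uint8),0,1)[0],key=cv2.contourArea)[:,0,::-1]
      r=cv2.minAreaRect((px2w(cam,k,z,c)[:,:2]*1000).astype(np.float32));print(cam,n,round(d["conf"],2),np.round(r[0],1),np.round(r[1],1),round(r[2],1),k.min(0),k.max(0))
```

```text
wrist lid 0.84 [ 521.4 -202.6] [69.1 59.8] 80.7 [ 54 288] [144 362]
top lid 0.82 [385.2 158.3] [55.7 47.1] 69.0 [332 233] [361 261]
top lid 0.56 [ 521.7 -199.2] [74.2 61.2] 80.9 [258 404] [291 442]
top lid 0.56 [479.6  29.6] [101.1  87.8] 52.8 [268 279] [328 342]
top mat 0.84 [ 521.8 -197.5] [188.3 190.1] 81.1 [227 370] [324 464]
```

```bash
python3 -c "
from cell import arm
print(arm.sign_off())"
```

```text
the job is handed in; nothing more can be done
None
```

The box is turned over and standing closed with its green lid on top, about 5 mm from the centre of the blue mat. The gripper is clear and the job was handed in at about 23.5 s; I don't have the verdict.

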